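# Wipe the curved rim of a sprung tip-up shower shelf

## Robot

A 7-joint arm with a two-finger parallel gripper is mounted at the origin on the work surface. World frame = base frame: x ahead of the robot, y to its left, z up, the work surface at z = 0. Lengths are in m, angles in rad, forces in N, time in s.
With the tool pointing down it reaches from about 0.425 to 0.875 m from the base axis. Payload 4.7 kg.
Tool frame: the origin (TCP) lies between the finger pads, 19 mm behind the fingertips; this is the grasp point; z points along the fingers, y is the line along which they close (so a half turn about z gives the same grasp; the last joint's range is limited). The gripper opens to 87 mm and grips with 3 to 60 N. Pads are 19 mm wide; open, the fingers measure 117 mm over their backs; the gripper's body (75 mm by 190 mm) begins 51 mm behind the grasp point.
Start: joints at [1.161, 0.321, -0.07, 1.45, 0.023, 1.371, -0.057], TCP at [0.267, -0.593, 0.241] pointing down, gripper open.
Joint ranges: [-2.86, 2.86], [-0.3, 2.09], [-1.38, 1.24], [0.06, 2.45], [-1.56, 4.7], [0.09, 2.05], [-2.69, 2.69]. Speed limits (rad/s): [2.57, 2.57, 3.14, 3.14, 3.14, 3.14, 3.14].

## Interface

Orientations are given as a unit quaternion [w, x, y, z].
In Python, from workcell import env, eyes, sign_off gives the robot as it stands.
- The arm moves only by the tool play_rows, never from a script. Its argument "moves" is a list of rows, each an object with "delta_pos": the shift along the world's x, y, z in mm, a list of three; "roll": the turn about the world's z in degrees; "grip": the opening, from 0 (shut) to 1 (fully open). In form: [{"delta_pos": [dx, dy, dz], "roll": roll, "grip": grip}, ...]. A call has 1 to 8 rows; each row shifts and turns the commanded pose from where the row before left it; what a row does not reach is not made up. A row lasts 1/10 s, in which the tool goes at most 50 mm and 8.59 degrees, less where a joint would pass 70% of its speed; a pose out of reach is approached as far as the arm can. A call with a gripper value outside its range is refused whole. The fingers move at their own pace and stop on an object; the grip force is fixed at half the most. Time passes only in rows, so rows that do not move let the fingers close. It gives the time, the measured TCP pose, the force, the opening and the grip force at its end, in the units of the state.
- env.state(): the state, without advancing time (a new reading comes with each control period).
- eyes.capture(name): name is "side" or "top" or "wrist"; returns a dict with "img" (480x640x3 uint8, red, green, blue), "depth" (480x640 float32, m along the optical axis (not along the pixel's ray), 0 where there is no reading), "mtx" (3x3 intrinsics, pixels), "extrinsics" (4x4, takes a point from camera to world coordinates); the wrist camera has in their place "mount" (4x4, takes a point from camera to tool coordinates, whose origin is the TCP and whose axes are the flange's). Camera axes: x right, y up, looking along -z (the intrinsics and any distortion apply to the point x, -y, -z); pixel columns grow to the right and rows downward; lengths in m; the calibration is good to about 2 mm. A picture is of the moment at which its call begins: read the wrist's pose just before it.
- sign_off(): hands the job in; it is judged then, once.
The state is a dict: "clock": time; "qpos": joint angles; "joint_vel": joint speeds; "joint_torque": joint torques, N m; "position": TCP position; "tcp_rot": TCP orientation; "contact_force": force on the tool from outside, world axes, zero at the start; "wrist_torque": the same for the moment, N m; "width": finger opening in m; "gripper_force": force on a finger pad.
Only numpy, scipy, OpenCV 4.12 (cv2) and the standard library are available. Lean on these libraries where they do the work, as an engineer would, in place of code of your own. Each camera call takes 0.05 s, during which the arm holds its last target. There are 200 camera calls.

## Task

Take the wiper by its handle, set the pad on the right-hand end of the tip-up shelf's curved rim, press steadily for about 4 s, then wipe along the middle of the rim to its left-hand end and press there for about 2 s more, pushing with about 13.5 N all the way (at least 11, at most 16.5) though the sprung shelf keeps giving way and coming back. Never lift off or slam the shelf on the way, and keep your hand off it and leave the other things alone. Then lift the wiper off, let the shelf come back up, and finish while holding the wiper upright and still in the air, clear of everything.

Things in the scene. Friction and masses are not known exactly. Their poses are not given: they have to be found in the camera images.
- wiper: hand wiper standing on the counter right or left of the shelf: black rubber pad (radius 30, 12 thick, rounded lower edge), white disc (radius 31, from 12 to 20 above the underside), square white handle 30 x 30, from 20 to 80 above it. 160 g. Origin: centre of the underside; z up, x and y square to the handle's faces. Grip it with the fingertips close above the disc
- wiper_foot (a point): centre of the wiper pad's underside
- wiper_grip (a point): point on the handle's axis 43 above the underside: with the TCP here the fingertips are 4 above the disc
- stand: upright slatted wall panel 420 wide, 205 high, about 50 thick, fixed on the counter; carries the shelf on its -x side. Origin on the counter under the shelf's hinge axis, z up, y along the axis to the left; the shelf reaches out to -x, to the robot. The hinge axis is 180 above the counter, the panel's face 27 behind it
- shelf (a joint): dark tip-up shelf: 0 = at rest on its upper stop, outer edge 0.42 rad above level; grows as pressed down, level at 0.42, lower stop 1.05; no latch. Spring 2.6 N m/rad with 3.07 N m preload at 0, oil damper 10 N m s/rad (lag 3.8 s). Shelf 2.0 kg, varying up to 40 % unseen, centre of mass 108 in front of the axis: net torque onto the stop at 0 nominally 0.95 N m, from 0.1 to 1.8
- shelf_axis (a point): middle of the hinge axis, turning with the shelf: -x to the outer edge, y along the axis to the left, z square to the rim face. The rim is a flat curved band 36 wide, top face at z = 0; its centre line is an arc of radius 146.6 about x = -73.4, y = 0, from -1.2 to +1.2 rad either side of -x. A plate lies 30 below the rim
- rim_0 (a point): point on the rim's top face, on its centre line: right end of the stroke (arc angle -0.95 rad, 159 in front of the hinge axis); left and right as seen from the robot
- rim_1 (a point): point on the rim's top face, on its centre line: at arc angle -0.5; left and right as seen from the robot
- rim_2 (a point): point on the rim's top face, on its centre line: middle, outermost (220 in front of the axis); left and right as seen from the robot
- rim_3 (a point): point on the rim's top face, on its centre line: at arc angle +0.5; left and right as seen from the robot
- rim_4 (a point): point on the rim's top face, on its centre line: left end of the stroke (arc angle +0.95 rad); left and right as seen from the robot
- pump_a: white square pump bottle 62 x 62 x 203, standing at the left; bystander, origin at the centre of its underside
- pump_c: white square pump bottle 62 x 62 x 203, standing at the right; bystander, origin at the centre of its underside
- tumbler: glass tumbler, radius 36, height 85; stands to one side of the shelf, on the side where the wiper is not; bystander, origin at the centre of its underside
- tin: flat round metal tin, radius 35, height 30, on the counter close in front of the robot; bystander, origin at the centre of its underside
There are look-alikes about, which are no part of the job. What is shaped like the wiper but turquoise is not meant.

How it is judged:
On the way, in this order (a step that is already met when the one before it is completed fails the run):
1. pad on the right end of the rim, pressing 11 to 16.5 N for 3 s while the shelf yields (distance between wiper_foot and rim_0 below 0.025 m and contact force between wiper and stand between 11 and 16.5 N), for 3 s.
2. right quarter of the rim, in the force band (distance between wiper_foot and rim_1 below 0.025 m and contact force between wiper and stand between 11 and 16.5 N), for 0.1 s.
3. middle of the rim, in the force band (distance between wiper_foot and rim_2 below 0.025 m and contact force between wiper and stand between 11 and 16.5 N), for 0.1 s.
4. left quarter of the rim, in the force band (distance between wiper_foot and rim_3 below 0.025 m and contact force between wiper and stand between 11 and 16.5 N), for 0.1 s.
5. left end of the rim, in the force band for 1 s (distance between wiper_foot and rim_4 below 0.025 m and contact force between wiper and stand between 11 and 16.5 N), for 1 s.
At the end, for the whole second after the job is handed in: The wiper is held in the gripper, upright within 0.3 rad, still (under 0.05 m/s), its pad more than 150 mm above the counter and not touching the shelf, and the shelf is back up (hinge angle under 0.1 rad) (height (world z) of wiper_foot above 0.15 m and contact force between wiper and stand below 0.1 N and contact force between the fingers and wiper above 1 N and angle between wiper's own z axis and vertical below 0.3 rad and linear speed of wiper below 0.05 m/s and value of joint shelf below 0.1 rad); the arm keeps its last pose, push and grip.
It fails at once if the wiper presses on the shelf with more than 22 N (contact force between wiper and stand above 22 N).
It fails at once if on the way along the rim the pad is lifted, or presses with less than 9.5 N or more than 18 N (y of wiper_foot in the frame of shelf_axis between -0.09 and 0.09 m and x of wiper_foot in the frame of shelf_axis between -0.28 and 0 m and z of wiper_foot in the frame of shelf_axis between -0.03 and 0.05 m and (contact force between wiper and stand below 9.5 N or contact force between wiper and stand above 18 N)).
It fails at once if the robot itself pushes the shelf or its panel (contact force between any of the fingers, the arm and stand above 3 N).
It fails at once if the shelf slams up or is rammed down (velocity of joint shelf above 1 rad/s or velocity of joint shelf below -1.2 rad/s).
It fails at once if a bystander is moved by more than 40 mm or tipped (distance of any of pump_a, pump_c, tumbler, tin from where it was at the start of the episode above 0.04 m or angle between any of pump_a, pump_c, tumbler, tin's own z axis and vertical above 0.4 rad).
It also fails if it takes over 72 s, if anything falls off the work surface, if the arm or the gripper's body presses on something with over 40 N, if the wrist force passes 120 N, or if a joint passes its speed limit or range.

## Working session

There is one attempt and no reset: what is moved stays moved. The work goes in short steps, Python scripts to look and compute and a tool call to move; the robot and the scene stay as the last step left them, time stands still between calls to the robot, and variables do not carry over. Pictures are saved under pics/ and viewed, at most 10 in all, crops included, and the job is handed in when it is done.

Besides the shell and the picture viewer there is one more tool, called after "Request:" as name([rows], argument=value, ...), one row to a line, values as JSON. play_rows: Moves the arm, as the interface text tells. Its arguments: {"type":"object","properties":{"moves":{"type":"array"}},"required":["moves"]}

```bash
ls; mkdir -p pics
cat > h.py <<'E'
import numpy as np, cv2
from workcell import env, eyes
def shot(n,f):
    c=eyes.capture(n); cv2.imwrite(f'pics/{f}.png',c['img'][:,:,::-1]); np.savez(f'pics/{f}.npz',**{k:v for k,v in c.items()}); return c
def world(c,u,v,T=None):
    K=c['mtx']; d=float(c['depth'][int(v),int(u)])
    p=np.array([(u-K[0,2])/K[0,0]*d,-(v-K[1,2])/K[1,1]*d,-d,1])
    return ((c['extrinsics'] if T is None else T)@p)[:3]
E
python3 - <<'E'
from h import *
print(env.state())
for n in ('side','top'):
    c=shot(n,n+'0'); print([ (k,getattr(v,'shape',v)) for k,v in c.items()]); print(c['mtx'],c['extrinsics'])
E
```

```text
pics
{'clock': 0.0, 'qpos': array([ 1.1610825 ,  0.32181723, -0.07010211,  1.45168478,  0.02264135,
        1.37077276, -0.05692846]), 'joint_vel': array([ 0.00237721,  0.00073143, -0.0003593 , -0.00228042,  0.00119242,
        0.0018923 , -0.00213964]), 'joint_torque': array([-1.37132411e-04, -4.91295326e+01, -4.04005805e-01, -3.12535429e+01,
       -6.38553291e-02,  4.36813734e-02,  1.99695760e-04]), 'position': array([ 0.26704754, -0.59204485,  0.24016045]), 'tcp_rot': array([-9.10005705e-04,  9.77628336e-01,  2.10337678e-01, -2.63669111e-04]), 'contact_force': array([ 0.61547217, -0.21940251, -0.34870577]), 'wrist_torque': array([0.00313537, 0.02123996, 0.00358237]), 'gripper_force': 0.0, 'width': 0.08723991400243859}
[('img', (480, 640, 3)), ('depth', (480, 640)), ('mtx', (3, 3)), ('extrinsics', (4, 4))]
[[456.20933612   0.         320.38631124]
 [  0.         456.20933612 243.57079578]
 [  0.           0.           1.        ]] [[-0.8097494   0.29555443 -0.50690579  0.01076315]
 [-0.58645152 -0.43635826  0.68239731  0.77905541]
 [-0.01950698  0.84984648  0.52666919  0.74225706]
 [ 0.          0.          0.          1.        ]]
[('img', (480, 640, 3)), ('depth', (480, 640)), ('mtx', (3, 3)), ('extrinsics', (4, 4))]
[[610.45673217   0.         315.69620198]
 [  0.         610.45673217 240.42365368]
 [  0.           0.           1.        ]] [[-0.02344308  0.97713257 -0.21133473  0.22211454]
 [-0.99971825 -0.02212623  0.00859401  0.01274327]
 [ 0.00372145  0.21147665  0.97737596  1.7675166 ]
 [ 0.          0.          0.          1.        ]]
```

View pics/side0.png

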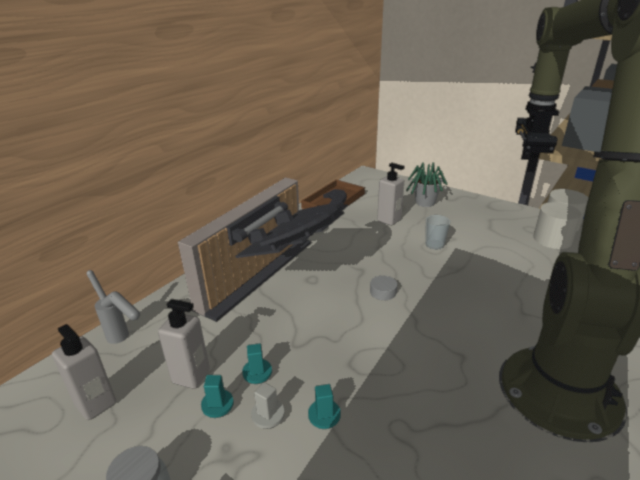

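View pics/top0.png

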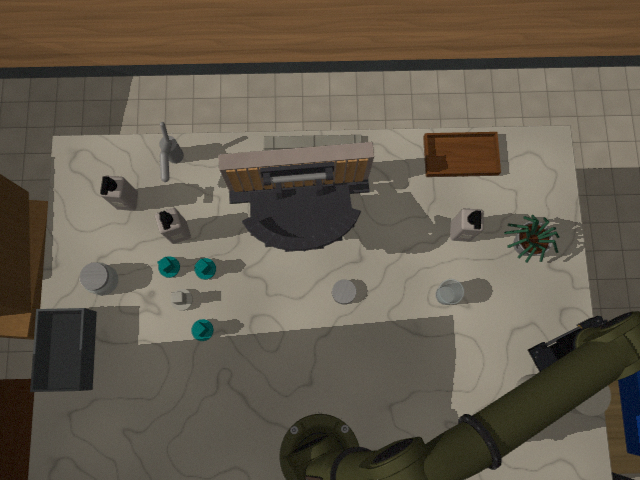

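Side view: the white wiper is at about (267,405), among three turquoise look-alikes, with the tumbler at (437,232) on the right and the tin at (383,288). Top view: wiper at (181,299), panel at (297,165), shelf with its rim from (245,225) to (358,215), pumps at (172,225) and (466,225), tin (344,291), tumbler (450,292).

```bash
cat >> h.py <<'E'
def cloud(c,T=None):
    K=c['mtx']; d=c['depth']; v,u=np.mgrid[:480,:640]
    P=np.stack([(u-K[0,2])/K[0,0]*d,-(v-K[1,2])/K[1,1]*d,-d,np.ones_like(d)],-1)
    return (P@(c['extrinsics'] if T is None else T).T)[...,:3]
E
python3 - <<'E'
from h import *
for n in ('side0','top0'):
    c=np.load(f'pics/{n}.npz'); P=cloud(c).reshape(-1,3); ok=(c['depth'].ravel()>0); I=c['img'].reshape(-1,3)[ok].astype(int); P=P[ok]
    def near(u,v): return world(c,u,v)
    if n=='top0':
        for nm,(u,v) in dict(wip=(179,299),t1=(170,266),t2=(205,267),t3=(203,328),tin=(344,290),tum=(450,292),pa=(177,228),pc=(463,226),rimmid=(298,243),rimL=(255,222),rimR=(350,213),counter=(270,320)).items(): print(nm,near(u,v).round(4))
    w=near(*((266,400) if n=='side0' else (179,299))); print(n,'w',w)
    m=(np.hypot(*(P[:,:2]-w[:2]).T)<.06)&(P[:,2]>.072)&(P[:,2]<.09)
    print('handle top n',m.sum(),P[m].mean(0),cv2.minAreaRect(P[m][:,:2].astype(np.float32)*1000))
    m=(P[:,2]>.195)&(P[:,2]<.215)&(P[:,0]>.65)&(P[:,0]<.95)&(abs(P[:,1]-.05)<.28)
    print('panel',m.sum(),P[m][:,2].mean(),cv2.minAreaRect(P[m][:,:2].astype(np.float32)*1000))
c=np.load('pics/top0.npz')
a=cv2.resize(c['img'][120:270,210:410,::-1],(800,600),interpolation=cv2.INTER_CUBIC); cv2.imwrite('pics/cropt.png',np.clip(a.astype(int)*2,0,255).astype(np.uint8))
c=np.load('pics/side0.npz')
a=cv2.resize(c['img'][340:440,190:350,::-1],(800,500),interpolation=cv2.INTER_CUBIC); cv2.imwrite('pics/crops.png',a)
E
```

```text
side0 w [0.42084728 0.40101587 0.07600099]
handle top n 257 [0.43294955 0.39021175 0.07963867] ((434.44140625, 388.909912109375), (29.62201690673828, 30.207584381103516), 1.3017374277114868)
panel 2013 0.20369773836217547 ((757.5297241210938, 46.46549987792969), (124.8993148803711, 420.7716979980469), 3.901984453201294)
wip [0.4291 0.379  0.0852]
t1 [0.526  0.4115 0.063 ]
t2 [0.517  0.3087 0.0851]
t3 [0.3488 0.3133 0.0757]
tin [ 0.4521 -0.0806  0.0204]
tum [ 0.4408 -0.3882  0.0085]
pa [0.616  0.3759 0.1456]
pc [ 0.6018 -0.4027  0.1552]
rimmid [0.5402 0.0441 0.2707]
rimL [0.6044 0.1544 0.2405]
rimR [ 0.6249 -0.0916  0.2326]
counter [ 0.3731  0.1345 -0.0031]
top0 w [0.42905264 0.37901174 0.08520003]
handle top n 114 [0.43596589 0.38667152 0.07899535] ((435.3375244140625, 386.28033447265625), (29.049297332763672, 28.519826889038086), 89.95240020751953)
panel 3067 0.20394683564151833 ((732.0228881835938, 43.7847900390625), (178.641845703125, 419.9756164550781), 3.429779291152954)
```

View pics/cropt.png

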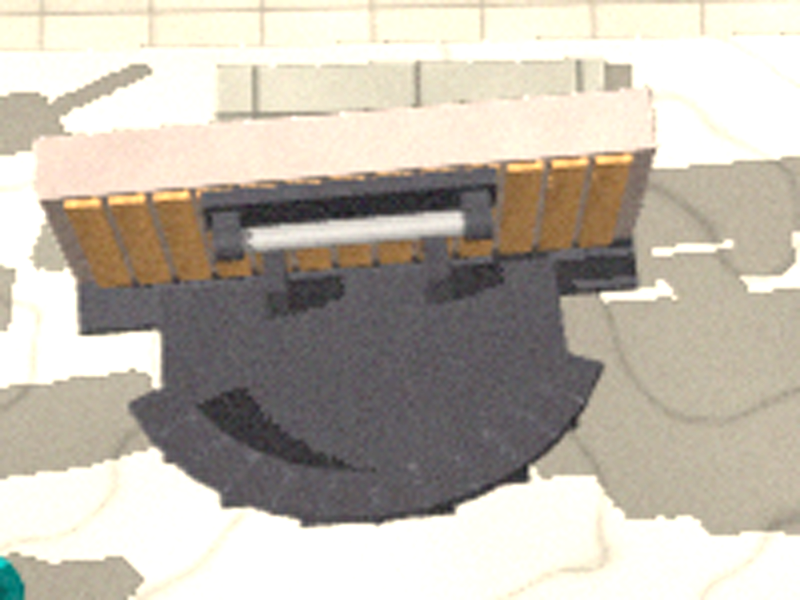

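View pics/crops.png

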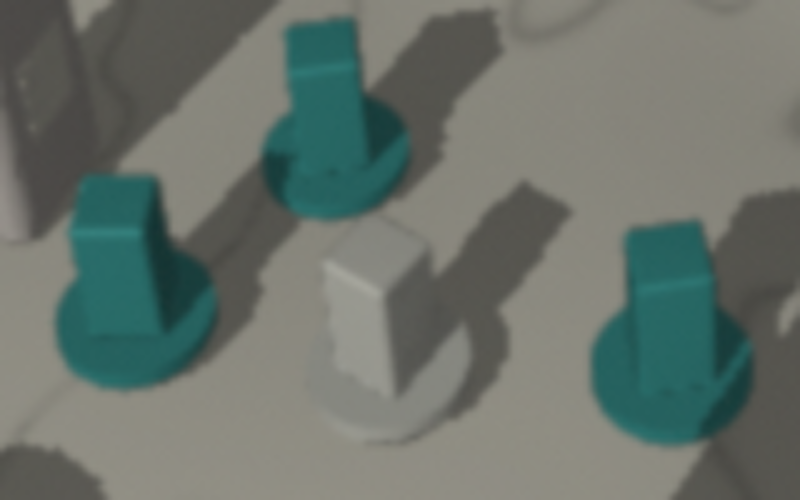

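Cropped views: the wiper handle is square to the world axes. Panel top front corners are at about (219.5,170) and (373.7,157.5), back corners at (219.5,155) and (373,142.5), outer rim corners at (242.5,221) and (360.7,210). Next I'll cast rays at the known heights to fix the stand pose.

Run:
```python
from h import *
from scipy.optimize import least_squares
c=np.load('pics/top0.npz'); K=c['mtx'];E=c['extrinsics']
def proj(p):
    q=np.linalg.inv(E)@np.r_[p,1]; return np.array([K[0,2]+K[0,0]*q[0]/-q[2],K[1,2]-K[1,1]*q[1]/-q[2]])
th=.42
def sh(x,y): return [x*np.cos(th),y,.18-x*np.sin(th)]
obs=[([.027,.21,.205],(219.5,170)),([.027,-.21,.205],(373.7,157.5)),([.077,.21,.205],(219.5,155)),([.077,-.21,.205],(373,142.5)),
 (sh(-.133,.1534),(242.5,221)),(sh(-.133,-.1534),(360.7,210)),(sh(-.238,0),(300,249))]
W=lambda p,a:[a[0]+p[0]*np.cos(a[2])-p[1]*np.sin(a[2]),a[1]+p[0]*np.sin(a[2])+p[1]*np.cos(a[2]),p[2]]
f=lambda a:np.concatenate([proj(W(p,a))-np.array(o) for p,o in obs])
r=least_squares(f,[.75,.04,.06]); print(r.x,r.fun.reshape(-1,2).round(1))
# 3D check: rim/panel points from both clouds in stand frame
for n in('top0','side0'):
    c=np.load(f'pics/{n}.npz');P=cloud(c)[c['depth']>0]; a=r.x
    d=P[:,:2]-a[:2]; co,si=np.cos(a[2]),np.sin(a[2]); x=d[:,0]*co+d[:,1]*si; y=-d[:,0]*si+d[:,1]*co; z=P[:,2]
    m=(x>.01)&(x<.11)&(abs(y)<.23)&(abs(z-.205)<.005); print(n,'panel x',np.percentile(x[m],[2,98]),'y',np.percentile(y[m],[1,99]))
    zz=z-.18; xs=x*np.cos(th)-zz*np.sin(th); zs=zz*np.cos(th)+x*np.sin(th)
    R=np.hypot(xs+.0734,y); m=(abs(zs)<.012)&(abs(R-.1466)<.03)&(xs<-.1)
    print('rim R',np.percentile(R[m],[2,98]),'y',np.percentile(y[m],[1,99]),'zs med',np.median(zs[m]), 'left/right zs',np.median(zs[m&(y>.05)]),np.median(zs[m&(y<-.05)]))
for p in (-.95,-.5,0,.5,.95):
    print(p,[np.round(W([(-.0734-.1466*np.cos(p))*np.cos(t),.1466*np.sin(p),.18+(.0734+.1466*np.cos(p))*np.sin(t)],r.x),4) for t in(.42,.2,0)])
```

```text
[0.74157166 0.04320702 0.05655698] [[-0.7  0.9]
 [ 0.8  1.7]
 [-1.5 -1.7]
 [-0.3 -0.7]
 [-0.8 -0.9]
 [-1.   1.1]
 [ 3.3 -0.5]]
top0 panel x [0.01877346 0.07612695] y [-0.20218215  0.20584111]
rim R [0.12888401 0.16612922] y [-0.14524916  0.14468042] zs med -0.0004904385986981633 left/right zs -0.0007701706108705006 -0.00028198823928346495
side0 panel x [0.01754688 0.07498378] y [-0.19977538  0.21083448]
rim R [0.129      0.16763001] y [-0.14032837  0.1519038 ] zs med -0.00013418386336917082 left/right zs -0.0005448170446738787 0.000597403296319958
-0.95 [array([ 0.6037, -0.084 ,  0.2447]), array([ 0.593 , -0.0846,  0.2115]), array([ 0.5899, -0.0848,  0.18  ])]
-0.5 [array([ 0.5613, -0.0374,  0.2624]), array([ 0.5478, -0.0382,  0.2201]), array([ 0.5438, -0.0384,  0.18  ])]
0 [array([0.541 , 0.0319, 0.2697]), array([0.5263, 0.031 , 0.2237]), array([0.5219, 0.0308, 0.18  ])]
0.5 [array([0.5534, 0.1029, 0.2624]), array([0.5399, 0.1022, 0.2201]), array([0.5359, 0.102 , 0.18  ])]
0.95 [array([0.5902, 0.1541, 0.2447]), array([0.5796, 0.1535, 0.2115]), array([0.5764, 0.1533, 0.18  ])]
```

Request:
play_rows([
  {"delta_pos": [20, 15, 40], "roll": 8, "grip": 1},
  {"delta_pos": [20, 15, 40], "roll": 8, "grip": 1},
  {"delta_pos": [20, 20, 40], "roll": 8, "grip": 1},
  {"delta_pos": [20, 20, 40], "roll": 8, "grip": 1},
  {"delta_pos": [20, 40, 10], "roll": 8, "grip": 1},
  {"delta_pos": [20, 44, 5], "roll": 8, "grip": 1},
  {"delta_pos": [20, 44, 0], "roll": 8, "grip": 1},
  {"delta_pos": [20, 44, 0], "roll": 8, "grip": 1},
])

```text
clock: 0.9
position: [0.4278, -0.3486, 0.4162]
tcp_rot: [0.0, 0.716, 0.698, -0.0]
contact_force: [1.0, -0.4, 0.1]
width: 0.0869
gripper_force: 0.0
```

Request:
play_rows([
  {"delta_pos": [8, 44, 0], "roll": 7, "grip": 1},
  {"delta_pos": [8, 44, 0], "roll": 7, "grip": 1},
  {"delta_pos": [8, 44, 0], "roll": 7, "grip": 1},
  {"delta_pos": [8, 44, 0], "roll": 7, "grip": 1},
  {"delta_pos": [8, 44, 0], "roll": 7, "grip": 1},
  {"delta_pos": [8, 44, 0], "roll": 7, "grip": 1},
  {"delta_pos": [0, 44, 0], "roll": 7, "grip": 1},
  {"delta_pos": [0, 44, 0], "roll": 7, "grip": 1},
])

```text
clock: 1.7
position: [0.4749, 0.0033, 0.4159]
tcp_rot: [-0.0, 0.304, 0.953, -0.0]
contact_force: [0.4, -0.4, 0.0]
width: 0.0872
gripper_force: 0.0
```

Request:
play_rows([
  {"delta_pos": [-5, 44, 0], "roll": 7, "grip": 1},
  {"delta_pos": [-5, 44, 0], "roll": 7, "grip": 1},
  {"delta_pos": [-5, 44, 0], "roll": 7, "grip": 1},
  {"delta_pos": [-5, 44, -20], "roll": 7, "grip": 1},
  {"delta_pos": [-5, 44, -20], "roll": 7, "grip": 1},
  {"delta_pos": [-5, 44, -20], "roll": 0, "grip": 1},
  {"delta_pos": [-5, 44, -20], "roll": 0, "grip": 1},
  {"delta_pos": [-5, 40, -20], "roll": 0, "grip": 1},
])

```text
clock: 2.5
position: [0.4346, 0.3512, 0.3154]
tcp_rot: [0.0, 0.006, 1.0, 0.0]
contact_force: [0.1, 0.4, 0.8]
width: 0.087
gripper_force: 0.0
```

Request:
play_rows([
  {"delta_pos": [0, 18, -40], "roll": 0, "grip": 1},
  {"delta_pos": [0, 18, -40], "roll": 1, "grip": 1},
  {"delta_pos": [0, 0, 0], "roll": 0, "grip": 1},
  {"delta_pos": [0, 0, 0], "roll": 0, "grip": 1},
])

```text
clock: 2.9
position: [0.4349, 0.3851, 0.236]
tcp_rot: [-0.001, -0.003, 1.0, -0.0]
contact_force: [0.0, 0.3, 0.9]
width: 0.0873
gripper_force: 0.0
```

Run:
```python
from h import *
from scipy.spatial.transform import Rotation as Ro
s=env.state(); c=shot('wrist','w0'); q=s['tcp_rot']; T=np.eye(4); T[:3,:3]=Ro.from_quat(np.r_[q[1:],q[0]]).as_matrix(); T[:3,3]=s['position']; T=T@c['mount']
print(s['position'],q,s['contact_force'])
P=cloud(c,T)[c['depth']>0]
m=(np.hypot(P[:,0]-.434,P[:,1]-.388)<.045)&(abs(P[:,2]-.08)<.006)
print(m.sum(),P[m].mean(0),cv2.minAreaRect(P[m][:,:2].astype(np.float32)*1000))
m=(np.hypot(P[:,0]-.434,P[:,1]-.388)<.045)&(abs(P[:,2]-.02)<.005); print(m.sum(),cv2.minEnclosingCircle(P[m][:,:2].astype(np.float32)*1000) if m.sum() else 0)
```

```text
[0.4349306  0.38512616 0.23601304] [-9.00854886e-04 -2.74819171e-03  9.99995735e-01 -4.07149252e-04] [0.01847079 0.25045399 0.87800064]
1213 [0.43590585 0.3861332  0.07917237] ((437.0028991699219, 385.939453125), (30.47877311706543, 29.55818748474121), 1.0512406826019287)
1546 ((436.9864501953125, 386.1192626953125), 31.128543853759766)
```

View pics/w0.png

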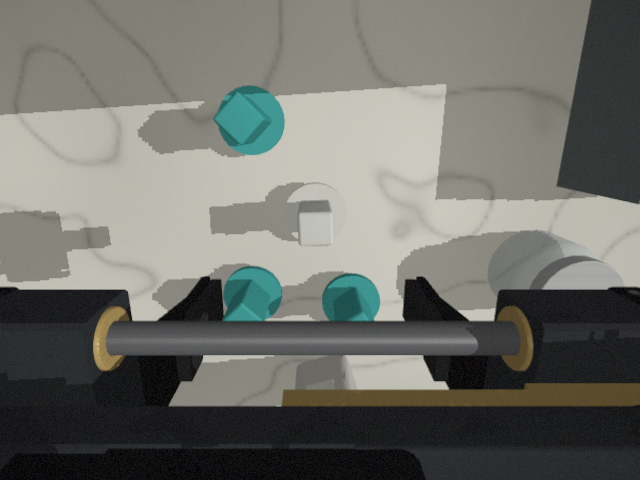

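Wrist view: the white handle is at (316,225) with turquoise ones around it. The wiper is at (0.437, 0.386), yaw 1°. Descending to grasp it.

Request:
play_rows([
  {"delta_pos": [2, 1, -45], "roll": 0, "grip": 1},
  {"delta_pos": [0, 0, -45], "roll": 0, "grip": 1},
  {"delta_pos": [0, 0, -45], "roll": 0, "grip": 1},
  {"delta_pos": [0, 0, -35], "roll": 0, "grip": 1},
  {"delta_pos": [0, 0, -15], "roll": 0, "grip": 1},
  {"delta_pos": [0, 0, -8], "roll": 0, "grip": 1},
  {"delta_pos": [0, 0, 0], "roll": 0, "grip": 1},
  {"delta_pos": [0, 0, 0], "roll": 0, "grip": 1},
])

```text
clock: 3.75
position: [0.4387, 0.3875, 0.0455]
tcp_rot: [0.001, -0.002, 1.0, 0.001]
contact_force: [-0.6, 0.1, 0.8]
width: 0.0867
gripper_force: 0.0
```

Request:
play_rows([
  {"delta_pos": [0, 0, 0], "roll": 0, "grip": 0},
  {"delta_pos": [0, 0, 0], "roll": 0, "grip": 0},
  {"delta_pos": [0, 0, 0], "roll": 0, "grip": 0},
  {"delta_pos": [0, 0, 0], "roll": 0, "grip": 0},
  {"delta_pos": [0, 0, 0], "roll": 0, "grip": 0},
  {"delta_pos": [0, 0, 0], "roll": 0, "grip": 0},
  {"delta_pos": [0, 0, 0], "roll": 0, "grip": 0},
])

```text
clock: 4.45
position: [0.4372, 0.3864, 0.0432]
tcp_rot: [-0.0, -0.002, 1.0, -0.0]
contact_force: [-0.2, 0.0, -0.4]
width: 0.0386
gripper_force: 0.0
```

Request:
play_rows([
  {"delta_pos": [0, 0, 0], "roll": 0, "grip": 0},
  {"delta_pos": [0, 0, 0], "roll": 0, "grip": 0},
  {"delta_pos": [0, 0, 0], "roll": 0, "grip": 0},
  {"delta_pos": [0, 0, 0], "roll": 0, "grip": 0},
  {"delta_pos": [0, 0, 20], "roll": 0, "grip": 0},
  {"delta_pos": [0, 0, 40], "roll": 0, "grip": 0},
  {"delta_pos": [0, 0, 45], "roll": 0, "grip": 0},
  {"delta_pos": [0, 0, 45], "roll": 0, "grip": 0},
])

```text
clock: 5.25
position: [0.4367, 0.386, 0.1942]
tcp_rot: [-0.001, -0.003, 1.0, -0.0]
contact_force: [0.7, -0.2, -2.0]
width: 0.0298
gripper_force: 29.8
```

Request:
play_rows([
  {"delta_pos": [0, 0, 45], "roll": 0, "grip": 0},
  {"delta_pos": [0, -10, 45], "roll": 0, "grip": 0},
  {"delta_pos": [5, -20, 40], "roll": 0, "grip": 0},
  {"delta_pos": [10, -30, 30], "roll": 0, "grip": 0},
  {"delta_pos": [15, -40, 20], "roll": 0, "grip": 0},
  {"delta_pos": [15, -44, 20], "roll": 0, "grip": 0},
  {"delta_pos": [15, -44, 0], "roll": 0, "grip": 0},
  {"delta_pos": [15, -44, 0], "roll": 0, "grip": 0},
])

```text
clock: 6.05
position: [0.5123, 0.1534, 0.3936]
tcp_rot: [0.001, -0.003, 1.0, -0.0]
contact_force: [-0.0, 0.8, -1.3]
width: 0.03
gripper_force: 29.8
```

Request:
play_rows([
  {"delta_pos": [15, -44, 0], "roll": 0, "grip": 0},
  {"delta_pos": [15, -44, 0], "roll": 0, "grip": 0},
  {"delta_pos": [15, -44, 0], "roll": 0, "grip": 0},
  {"delta_pos": [15, -44, 0], "roll": 0, "grip": 0},
  {"delta_pos": [15, -40, 0], "roll": 0, "grip": 0},
  {"delta_pos": [15, -22, -20], "roll": 0, "grip": 0},
  {"delta_pos": [10, 0, -20], "roll": 0, "grip": 0},
  {"delta_pos": [7, 0, 0], "roll": 0, "grip": 0},
])

```text
clock: 6.85
position: [0.6181, -0.0843, 0.3491]
tcp_rot: [-0.003, -0.002, 1.0, 0.001]
contact_force: [0.2, 0.9, -1.6]
width: 0.0303
gripper_force: 29.8
```

Request:
play_rows([
  {"delta_pos": [0, 0, 0], "roll": 0, "grip": 0},
  {"delta_pos": [0, 0, 0], "roll": 0, "grip": 0},
  {"delta_pos": [0, 0, 0], "roll": 0, "grip": 0},
])

```text
clock: 7.15
position: [0.6192, -0.0819, 0.3547]
tcp_rot: [0.001, -0.003, 1.0, -0.0]
contact_force: [0.2, -0.7, -1.6]
width: 0.03
gripper_force: 29.8
```

Request:
play_rows([
  {"delta_pos": [-8, 0, 0], "roll": -8, "grip": 0},
  {"delta_pos": [-7, 0, 0], "roll": -8, "grip": 0},
  {"delta_pos": [0, 0, 0], "roll": -8, "grip": 0},
  {"delta_pos": [0, 0, 0], "roll": -8, "grip": 0},
  {"delta_pos": [0, 0, 0], "roll": -8, "grip": 0},
  {"delta_pos": [0, 0, 0], "roll": -8, "grip": 0},
  {"delta_pos": [0, 0, 0], "roll": -8, "grip": 0},
  {"delta_pos": [0, 0, 0], "roll": -8, "grip": 0},
])

```text
clock: 7.95
position: [0.604, -0.0824, 0.3544]
tcp_rot: [0.001, 0.53, 0.848, 0.0]
contact_force: [0.2, 0.3, -2.2]
width: 0.0299
gripper_force: 29.8
```

Request:
play_rows([
  {"delta_pos": [0, 0, 0], "roll": -8, "grip": 0},
  {"delta_pos": [0, 0, 0], "roll": -8, "grip": 0},
  {"delta_pos": [0, 0, -10], "roll": -7, "grip": 0},
  {"delta_pos": [0, 0, -10], "roll": 0, "grip": 0},
  {"delta_pos": [0, 0, 0], "roll": 0, "grip": 0},
  {"delta_pos": [0, 0, 0], "roll": 0, "grip": 0},
])

```text
clock: 8.55
position: [0.6039, -0.0828, 0.3332]
tcp_rot: [0.0, 0.686, 0.728, -0.0]
contact_force: [0.2, -0.6, -2.1]
width: 0.0299
gripper_force: 29.8
```

Run:
```python
from h import *
from scipy.spatial.transform import Rotation as Ro
s=env.state(); c=shot('side','s1'); p=s['position']; print(p,s['tcp_rot'],s['contact_force'],s['wrist_torque'],s['qpos'])
P=cloud(c)
K=c['mtx'];q=np.linalg.inv(c['extrinsics'])@np.r_[p-[0,0,.043],1]; u=K[0,2]+K[0,0]*q[0]/-q[2];v=K[1,2]-K[1,1]*q[1]/-q[2]; print(u,v)
u,v=int(u),int(v); a=c['img'][v-60:v+60,u-80:u+80,::-1]; cv2.imwrite('pics/s1c.png',np.clip(cv2.resize(a,(640,480),interpolation=cv2.INTER_CUBIC).astype(int)*2,0,255).astype(np.uint8))
```

```text
[ 0.6039007  -0.0828412   0.33322292] [ 5.85263165e-05  6.85739054e-01  7.27847471e-01 -7.86496821e-05] [ 0.19460841 -0.55921399 -2.0803841 ] [-0.02857543 -0.05247654 -0.00934933] [ 0.57329543  0.256064   -0.59433467  1.39131948  0.14257941  1.53703596
  0.048953  ]
334.1449830086032 175.8654599936142
```

View pics/s1c.png

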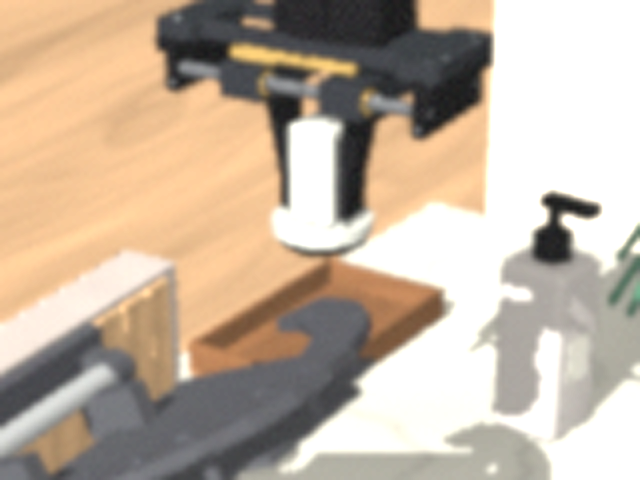

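The wiper hangs upright above the rim's right end, as intended. I'll write a small planner (pad-on-rim geometry plus damper model), then descend slowly.

```bash
cat > plan.py <<'E'
import numpy as np, sys
A=np.array([.7416,.0432,.0566]); co,si=np.cos(A[2]),np.sin(A[2]); REFF=.027
R,PH=np.meshgrid(np.linspace(.1286,.1646,37),np.linspace(-1.2,1.2,241))
XS=(-.0734-R*np.cos(PH)).ravel(); YS=(R*np.sin(PH)).ravel()
def tostand(x,y): return (x-A[0])*co+(y-A[1])*si, -(x-A[0])*si+(y-A[1])*co
def toworld(x,y): return A[0]+x*co-y*si, A[1]+x*si+y*co
def touch(x,y,th):      # foot in stand frame -> foot height in contact, distance of contact along the shelf
    t=.42-th; X=XS*np.cos(t); Z=.18-XS*np.sin(t)
    m=np.hypot(X-x,YS-y)<REFF; Zm=np.where(m,Z,-1); top=Zm.max(); k=Zm>top-.0008
    return top,-XS[k].mean()
def theta(x,y,z):
    ts=np.linspace(-.1,1.05,116); zs=np.array([touch(x,y,t)[0] for t in ts]); return np.interp(-z,-zs,ts)
def rimpt(p,th): t=.42-th; s=-.0734-.1466*np.cos(p); return s*np.cos(t),.1466*np.sin(p),.18-s*np.sin(t)
def run(pos,F,w,dphi,n=8,Ft=13.5,M0=None,base=(.2,-.1,-1.75)):
    """pos: TCP; F: raw force; w: shelf speed over last rows; dphi: arc angle per row (list or number)"""
    x,y=tostand(*pos[:2]); z=pos[2]-.043; th=theta(x,y,z); _,s=touch(x,y,th)
    Fm=np.linalg.norm(np.array(F)-base); Mn=Fm*s-10*w-2.6*th
    ph=np.arctan2(y/.1466,1) if 0 else np.arctan2(y,-(x/np.cos(.42-th)+.0734))
    rp=np.array(rimpt(ph,th)); d=np.linalg.norm(np.array(rimpt(ph,th))-[x,y,z])
    print(f'th {th:.3f} phi {ph:.3f} lever {s:.3f} |F| {Fm:.1f} M0 {Mn:.2f} dist {d:.3f}')
    if M0 is None: M0=Mn
    dphi=np.broadcast_to(dphi,n); p0=np.array([*toworld(x,y),touch(x,y,th)[0]]); off=np.array([x,y])-rimpt(ph,th)[:2]; t0=th
    for i in range(n):
        _,s=touch(x,y,th); om=(Ft*s-M0-2.6*th)/10; th+=.1*om; ph+=dphi[i]; off=off*.7
        x,y=np.array(rimpt(ph,th)[:2])+off; zt,_=touch(x,y,th); p=np.array([*toworld(x,y),zt])
        print(i,'d',((p-p0)*1000).round(1),f'th {th:.3f} om {om:.3f} phi {ph:.3f}'); p0=p
E
python3 -c "
from plan import *
x,y=tostand(.604,-.083); print(touch(x,y,0)); run([.604,-.083,.297],[0,0,8],.1,0,M0=.95)"
```

```text
(np.float64(0.2564066502034902), np.float64(0.18628165141145492))
th 0.013 phi -0.953 lever 0.186 |F| 9.8 M0 0.78 dist 0.011
0 d [-1.2 -0.5 -2.5] th 0.028 om 0.152 phi -0.953
1 d [-1.  -0.3 -2.6] th 0.043 om 0.149 phi -0.953
2 d [-0.9 -0.2 -2.5] th 0.057 om 0.145 phi -0.953
3 d [-0.9 -0.2 -2.5] th 0.071 om 0.141 phi -0.953
4 d [-0.8 -0.1 -2.6] th 0.085 om 0.137 phi -0.953
5 d [-0.7 -0.1 -2.3] th 0.098 om 0.133 phi -0.953
6 d [-0.7 -0.1 -2.3] th 0.111 om 0.129 phi -0.953
7 d [-0.6 -0.1 -2.2] th 0.124 om 0.126 phi -0.953
```

Request:
play_rows([
  {"delta_pos": [0, 0, -10], "roll": 0, "grip": 0},
  {"delta_pos": [0, 0, -10], "roll": 0, "grip": 0},
  {"delta_pos": [0, 0, -4], "roll": 0, "grip": 0},
  {"delta_pos": [0, 0, -3], "roll": 0, "grip": 0},
  {"delta_pos": [0, 0, -2], "roll": 0, "grip": 0},
])

```text
clock: 9.1
position: [0.604, -0.083, 0.3036]
tcp_rot: [-0.0, 0.687, 0.727, -0.0]
contact_force: [-0.1, 0.4, -1.4]
width: 0.0298
gripper_force: 29.8
```

Request:
play_rows([
  {"delta_pos": [0, 0, -2], "roll": 0, "grip": 0},
  {"delta_pos": [0, 0, -2], "roll": 0, "grip": 0},
  {"delta_pos": [0, 0, -2], "roll": 0, "grip": 0},
])

```text
clock: 9.4
position: [0.6042, -0.083, 0.2981]
tcp_rot: [0.0, 0.687, 0.727, 0.0]
contact_force: [-0.1, -0.4, -1.7]
width: 0.0299
gripper_force: 29.8
```

Request:
play_rows([
  {"delta_pos": [0, 0, -2], "roll": 0, "grip": 0},
  {"delta_pos": [0, 0, -2], "roll": 0, "grip": 0},
])

```text
clock: 9.6
position: [0.6049, -0.0829, 0.2954]
tcp_rot: [0.001, 0.687, 0.727, 0.001]
contact_force: [0.1, -0.3, 6.9]
width: 0.0298
gripper_force: 29.8
```

Request:
play_rows([
  {"delta_pos": [-0.7, -0.2, -2.3], "roll": 0, "grip": 0},
  {"delta_pos": [-0.7, -0.2, -2.3], "roll": 0, "grip": 0},
])

```text
clock: 9.8
position: [0.6045, -0.083, 0.2929]
tcp_rot: [0.003, 0.686, 0.727, 0.002]
contact_force: [0.5, 0.5, 11.5]
width: 0.0297
gripper_force: 29.8
```

Request:
play_rows([
  {"delta_pos": [-0.7, -0.1, -2.2], "roll": 0, "grip": 0},
  {"delta_pos": [-0.7, -0.1, -2.2], "roll": 0, "grip": 0},
  {"delta_pos": [-0.7, -0.1, -2.2], "roll": 0, "grip": 0},
])

```text
clock: 10.1
position: [0.6026, -0.0832, 0.2873]
tcp_rot: [0.003, 0.686, 0.727, 0.002]
contact_force: [0.1, 1.0, 13.6]
width: 0.0297
gripper_force: 29.8
```

```bash
python3 -c "
from plan import *
run([.6026,-.0832,.2873],[.1,1,13.6],.112,0)"
```

```text
th 0.064 phi -0.963 lever 0.183 |F| 15.4 M0 1.53 dist 0.010
0 d [-0.8 -0.6 -1.3] th 0.071 om 0.077 phi -0.963
1 d [-0.7 -0.5 -1.1] th 0.079 om 0.076 phi -0.963
2 d [-0.6 -0.3 -1.3] th 0.086 om 0.074 phi -0.963
3 d [-0.5 -0.2 -1.3] th 0.093 om 0.072 phi -0.963
4 d [-0.4 -0.2 -1.2] th 0.101 om 0.070 phi -0.963
5 d [-0.4 -0.1 -1.2] th 0.107 om 0.069 phi -0.963
6 d [-0.4 -0.1 -1.2] th 0.114 om 0.067 phi -0.963
7 d [-0.3 -0.1 -1.1] th 0.121 om 0.065 phi -0.963
```

Request:
play_rows([
  {"delta_pos": [-0.6, 0, -1.0], "roll": 0, "grip": 0},
  {"delta_pos": [-0.5, 0, -1.3], "roll": 0, "grip": 0},
  {"delta_pos": [-0.5, 0, -1.3], "roll": 0, "grip": 0},
  {"delta_pos": [-0.5, 0, -1.3], "roll": 0, "grip": 0},
])

```text
clock: 10.5
position: [0.6006, -0.0833, 0.282]
tcp_rot: [0.003, 0.686, 0.727, 0.002]
contact_force: [1.6, 0.1, 11.0]
width: 0.0297
gripper_force: 29.8
```

Request:
play_rows([
  {"delta_pos": [-0.5, 0, -1.4], "roll": 0, "grip": 0},
  {"delta_pos": [-0.4, 0, -1.4], "roll": 0, "grip": 0},
  {"delta_pos": [-0.4, 0, -1.3], "roll": 0, "grip": 0},
  {"delta_pos": [-0.4, 0, -1.3], "roll": 0, "grip": 0},
])

```text
clock: 10.9
position: [0.5988, -0.0834, 0.2767]
tcp_rot: [0.003, 0.686, 0.727, 0.002]
contact_force: [-0.5, 0.0, 12.0]
width: 0.0299
gripper_force: 29.8
```

Request:
play_rows([
  {"delta_pos": [-0.4, 0, -1.2], "roll": 0, "grip": 0},
  {"delta_pos": [-0.4, 0, -1.2], "roll": 0, "grip": 0},
  {"delta_pos": [-0.4, 0, -1.2], "roll": 0, "grip": 0},
  {"delta_pos": [-0.3, 0, -1.2], "roll": 0, "grip": 0},
  {"delta_pos": [-0.3, 0, -1.1], "roll": 0, "grip": 0},
])

```text
clock: 11.4
position: [0.5971, -0.0835, 0.2707]
tcp_rot: [0.003, 0.687, 0.727, 0.002]
contact_force: [-0.2, 0.1, 12.2]
width: 0.0302
gripper_force: 29.8
```

```bash
python3 -c "
from plan import *
run([.5971,-.0835,.2707],[-.2,.1,12.2],.067,0)"
```

```text
th 0.158 phi -0.957 lever 0.183 |F| 14.0 M0 1.47 dist 0.007
0 d [-0.5 -0.5 -1. ] th 0.164 om 0.059 phi -0.957
1 d [-0.4 -0.3 -1. ] th 0.170 om 0.057 phi -0.957
2 d [-0.4 -0.2 -1. ] th 0.176 om 0.056 phi -0.957
3 d [-0.3 -0.2 -1. ] th 0.181 om 0.055 phi -0.957
4 d [-0.3 -0.1 -1. ] th 0.186 om 0.053 phi -0.957
5 d [-0.2 -0.1 -0.9] th 0.192 om 0.052 phi -0.957
6 d [-0.2 -0.1 -0.9] th 0.197 om 0.050 phi -0.957
7 d [-0.2 -0.  -0.9] th 0.201 om 0.049 phi -0.957
```

Request:
play_rows([
  {"delta_pos": [-0.3, 0, -1.0], "roll": 0, "grip": 0},
  {"delta_pos": [-0.3, 0, -1.0], "roll": 0, "grip": 0},
  {"delta_pos": [-0.3, 0, -1.0], "roll": 0, "grip": 0},
  {"delta_pos": [-0.3, 0, -1.0], "roll": 0, "grip": 0},
])

```text
clock: 11.8
position: [0.5959, -0.0836, 0.2667]
tcp_rot: [0.003, 0.687, 0.727, 0.002]
contact_force: [0.1, 1.0, 12.1]
width: 0.0297
gripper_force: 29.8
```

Request:
play_rows([
  {"delta_pos": [-0.2, 0, -0.9], "roll": 0, "grip": 0},
  {"delta_pos": [-0.2, 0, -0.9], "roll": 0, "grip": 0},
  {"delta_pos": [-0.2, 0, -0.9], "roll": 0, "grip": 0},
  {"delta_pos": [-0.2, 0, -0.9], "roll": 0, "grip": 0},
  {"delta_pos": [-0.2, 0, -0.8], "roll": 0, "grip": 0},
  {"delta_pos": [-0.2, 0, -0.8], "roll": 0, "grip": 0},
])

```text
clock: 12.4
position: [0.5947, -0.0837, 0.2614]
tcp_rot: [0.003, 0.687, 0.727, 0.002]
contact_force: [-0.6, 0.3, 11.4]
width: 0.0298
gripper_force: 29.8
```

Request:
play_rows([
  {"delta_pos": [-0.2, 0, -0.8], "roll": 0, "grip": 0},
  {"delta_pos": [-0.2, 0, -0.8], "roll": 0, "grip": 0},
  {"delta_pos": [-0.1, 0, -0.7], "roll": 0, "grip": 0},
  {"delta_pos": [-0.1, 0, -0.7], "roll": 0, "grip": 0},
])

```text
clock: 12.8
position: [0.5941, -0.0837, 0.2584]
tcp_rot: [0.003, 0.687, 0.727, 0.002]
contact_force: [-0.6, 0.2, 10.6]
width: 0.0296
gripper_force: 29.8
```

Request:
play_rows([
  {"delta_pos": [-0.1, 0, -1.0], "roll": 0, "grip": 0},
  {"delta_pos": [-0.1, 0, -0.9], "roll": 0, "grip": 0},
  {"delta_pos": [-0.1, 0, -0.9], "roll": 0, "grip": 0},
  {"delta_pos": [-0.1, 0, -0.8], "roll": 0, "grip": 0},
])

```text
clock: 13.2
position: [0.5934, -0.0837, 0.2548]
tcp_rot: [0.003, 0.687, 0.727, 0.002]
contact_force: [-0.6, 0.3, 12.5]
width: 0.0299
gripper_force: 29.8
```

Request:
play_rows([
  {"delta_pos": [-0.1, 0, -0.8], "roll": 0, "grip": 0},
  {"delta_pos": [-0.1, 0, -0.8], "roll": 0, "grip": 0},
  {"delta_pos": [-0.1, 0, -0.8], "roll": 0, "grip": 0},
  {"delta_pos": [-0.1, 0, -0.7], "roll": 0, "grip": 0},
])

```text
clock: 13.6
position: [0.5929, -0.0838, 0.2516]
tcp_rot: [0.003, 0.687, 0.727, 0.001]
contact_force: [-1.7, 0.2, 11.7]
width: 0.0302
gripper_force: 29.8
```

```bash
python3 -c "
from plan import *
run([.5927,-.0838,.2490],[-.6,.2,11.9],.04,[0.01,.02,.025,.025,.03,.03,.03,.03])"
```

```text
th 0.279 phi -0.954 lever 0.181 |F| 13.7 M0 1.35 dist 0.004
0 d [-1.5  0.4 -0.5] th 0.282 om 0.037 phi -0.944
1 d [-2.7  1.3 -0.4] th 0.286 om 0.038 phi -0.924
2 d [-3.2  1.9 -0.4] th 0.290 om 0.040 phi -0.899
3 d [-3.1  2.  -0.5] th 0.294 om 0.043 phi -0.874
4 d [-3.6  2.6 -0.5] th 0.299 om 0.045 phi -0.844
5 d [-3.5  2.7 -0.6] th 0.304 om 0.048 phi -0.814
6 d [-3.4  2.8 -0.7] th 0.309 om 0.051 phi -0.784
7 d [-3.3  2.9 -0.8] th 0.314 om 0.053 phi -0.754
```

Request:
play_rows([
  {"delta_pos": [-0.1, 0, -0.7], "roll": 0, "grip": 0},
  {"delta_pos": [-0.1, 0, -0.7], "roll": 0, "grip": 0},
  {"delta_pos": [-0.1, 0, -0.7], "roll": 0, "grip": 0},
  {"delta_pos": [-0.1, 0, -0.7], "roll": 0, "grip": 0},
])

```text
clock: 14.0
position: [0.5925, -0.0838, 0.2489]
tcp_rot: [0.003, 0.687, 0.727, 0.001]
contact_force: [-1.9, 0.1, 11.8]
width: 0.0304
gripper_force: 29.8
```

Request:
play_rows([
  {"delta_pos": [-1.4, 0.6, -0.6], "roll": 0, "grip": 0},
  {"delta_pos": [-2.5, 1.4, -0.5], "roll": 0, "grip": 0},
  {"delta_pos": [-3.0, 1.9, -0.5], "roll": 0, "grip": 0},
])

```text
clock: 14.3
position: [0.5887, -0.0816, 0.2481]
tcp_rot: [0.006, 0.687, 0.727, 0.003]
contact_force: [6.4, -3.5, 11.3]
width: 0.0301
gripper_force: 29.8
```

```bash
python3 -c "
from plan import *
run([.5887,-.0816,.2481],[.2,-.1,11.3],.04,.028,n=10,Ft=12.1,M0=1.25)"
```

```text
th 0.286 phi -0.923 lever 0.185 |F| 13.1 M0 1.27 dist 0.004
0 d [-3.6  2.  -0. ] th 0.289 om 0.024 phi -0.895
1 d [-3.5  2.2 -0.1] th 0.291 om 0.027 phi -0.867
2 d [-3.4  2.4 -0.2] th 0.294 om 0.031 phi -0.839
3 d [-3.3  2.5 -0.3] th 0.298 om 0.034 phi -0.811
4 d [-3.2  2.6 -0.4] th 0.301 om 0.036 phi -0.783
5 d [-3.1  2.7 -0.4] th 0.305 om 0.038 phi -0.755
6 d [-3.   2.8 -0.5] th 0.309 om 0.040 phi -0.727
7 d [-2.9  2.9 -0.6] th 0.314 om 0.042 phi -0.699
8 d [-2.9  3.  -0.8] th 0.318 om 0.044 phi -0.671
9 d [-2.8  3.1 -0.7] th 0.323 om 0.045 phi -0.643
```

Request:
play_rows([
  {"delta_pos": [-3.5, 2.1, 0.0], "roll": 0, "grip": 0},
  {"delta_pos": [-3.5, 2.2, -0.1], "roll": 0, "grip": 0},
  {"delta_pos": [-3.4, 2.4, -0.2], "roll": 0, "grip": 0},
])

```text
clock: 14.6
position: [0.5783, -0.0747, 0.2479]
tcp_rot: [0.007, 0.687, 0.727, 0.003]
contact_force: [6.2, -1.6, 10.1]
width: 0.03
gripper_force: 29.8
```

Request:
play_rows([
  {"delta_pos": [-3.3, 2.5, -0.3], "roll": 0, "grip": 0},
  {"delta_pos": [-3.2, 2.6, -0.4], "roll": 0, "grip": 0},
  {"delta_pos": [-3.1, 2.7, -0.4], "roll": 0, "grip": 0},
  {"delta_pos": [-3.0, 2.8, -0.5], "roll": 0, "grip": 0},
])

```text
clock: 15.0
position: [0.5655, -0.0645, 0.2462]
tcp_rot: [0.006, 0.687, 0.727, 0.003]
contact_force: [5.4, -3.8, 11.0]
width: 0.03
gripper_force: 29.8
```

```bash
python3 -c "
from plan import *
run([.5655,-.0645,.2462],[.2,-.1,11.0],.04,.028,n=12,Ft=12.1,M0=1.3)"
```

```text
th 0.309 phi -0.727 lever 0.205 |F| 12.8 M0 1.41 dist 0.003
0 d [-2.9  3.  -0.5] th 0.313 om 0.038 phi -0.699
1 d [-2.8  3.  -0.6] th 0.317 om 0.040 phi -0.671
2 d [-2.7  3.1 -0.7] th 0.321 om 0.041 phi -0.643
3 d [-2.7  3.2 -0.7] th 0.325 om 0.042 phi -0.615
4 d [-2.6  3.3 -0.7] th 0.329 om 0.044 phi -0.587
5 d [-2.5  3.3 -0.8] th 0.334 om 0.045 phi -0.559
6 d [-2.4  3.4 -0.9] th 0.339 om 0.046 phi -0.531
7 d [-2.3  3.4 -0.9] th 0.343 om 0.046 phi -0.503
8 d [-2.2  3.5 -0.9] th 0.348 om 0.047 phi -0.475
9 d [-2.1  3.6 -1. ] th 0.352 om 0.047 phi -0.447
10 d [-2.   3.6 -1. ] th 0.357 om 0.047 phi -0.419
11 d [-1.9  3.7 -1. ] th 0.362 om 0.047 phi -0.391
```

Request:
play_rows([
  {"delta_pos": [-2.9, 3.0, -0.4], "roll": 0, "grip": 0},
  {"delta_pos": [-2.8, 3.0, -0.5], "roll": 0, "grip": 0},
  {"delta_pos": [-2.7, 3.1, -0.6], "roll": 0, "grip": 0},
  {"delta_pos": [-2.7, 3.2, -0.6], "roll": 0, "grip": 0},
])

```text
clock: 15.4
position: [0.5541, -0.0523, 0.2438]
tcp_rot: [0.006, 0.687, 0.727, 0.003]
contact_force: [4.4, -3.3, 9.3]
width: 0.0298
gripper_force: 29.8
```

Request:
play_rows([
  {"delta_pos": [-2.6, 3.3, -0.9], "roll": 0, "grip": 0},
  {"delta_pos": [-2.5, 3.3, -0.9], "roll": 0, "grip": 0},
  {"delta_pos": [-2.4, 3.4, -0.9], "roll": 0, "grip": 0},
  {"delta_pos": [-2.3, 3.4, -0.9], "roll": 0, "grip": 0},
])

```text
clock: 15.8
position: [0.544, -0.0391, 0.2401]
tcp_rot: [0.006, 0.687, 0.727, 0.002]
contact_force: [3.7, -3.4, 10.1]
width: 0.0297
gripper_force: 29.9
```

Request:
play_rows([
  {"delta_pos": [-2.2, 3.5, -1.1], "roll": 0, "grip": 0},
  {"delta_pos": [-2.1, 3.6, -1.1], "roll": 0, "grip": 0},
  {"delta_pos": [-2.0, 3.6, -1.1], "roll": 0, "grip": 0},
  {"delta_pos": [-1.9, 3.7, -1.1], "roll": 0, "grip": 0},
])

```text
clock: 16.2
position: [0.5356, -0.0248, 0.2355]
tcp_rot: [0.006, 0.687, 0.726, 0.002]
contact_force: [3.7, -4.9, 9.7]
width: 0.03
gripper_force: 29.9
```

```bash
python3 -c "
from plan import *
from workcell import env
s=env.state(); print(s['position'],s['contact_force'])
run(s['position'],[.2,-.1,s['contact_force'][2]],.05,.028,n=14,Ft=12.3)"
```

```text
[ 0.53560464 -0.02481151  0.23547675] [ 3.7356261 -4.9110633  9.6814568]
th 0.366 phi -0.391 lever 0.223 |F| 11.4 M0 1.10 dist 0.002
0 d [-1.5  3.8 -1.6] th 0.373 om 0.069 phi -0.363
1 d [-1.5  3.9 -1.5] th 0.380 om 0.067 phi -0.335
2 d [-1.4  3.9 -1.5] th 0.386 om 0.065 phi -0.307
3 d [-1.4  3.9 -1.4] th 0.393 om 0.062 phi -0.279
4 d [-1.3  3.9 -1.4] th 0.398 om 0.058 phi -0.251
5 d [-1.2  3.9 -1.2] th 0.404 om 0.052 phi -0.223
6 d [-1.1  4.  -1.2] th 0.409 om 0.050 phi -0.195
7 d [-1.   4.  -1.2] th 0.414 om 0.050 phi -0.167
8 d [-0.8  4.  -1.2] th 0.419 om 0.050 phi -0.139
9 d [-0.7  4.  -1. ] th 0.423 om 0.049 phi -0.111
10 d [-0.6  4.1 -1. ] th 0.428 om 0.048 phi -0.083
11 d [-0.5  4.1 -1. ] th 0.433 om 0.048 phi -0.055
12 d [-0.4  4.1 -0.9] th 0.438 om 0.047 phi -0.027
13 d [-0.3  4.1 -0.9] th 0.442 om 0.046 phi 0.001
```

Request:
play_rows([
  {"delta_pos": [-1.7, 3.8, -1.3], "roll": 0, "grip": 0},
  {"delta_pos": [-1.5, 3.9, -1.3], "roll": 0, "grip": 0},
  {"delta_pos": [-1.4, 3.9, -1.3], "roll": 0, "grip": 0},
  {"delta_pos": [-1.4, 3.9, -1.3], "roll": 0, "grip": 0},
])

```text
clock: 16.6
position: [0.5293, -0.0094, 0.2301]
tcp_rot: [0.005, 0.687, 0.726, 0.002]
contact_force: [2.7, -4.9, 10.6]
width: 0.03
gripper_force: 29.8
```

Request:
play_rows([
  {"delta_pos": [-1.3, 3.9, -1.3], "roll": 0, "grip": 0},
  {"delta_pos": [-1.1, 4.0, -1.2], "roll": 0, "grip": 0},
  {"delta_pos": [-1.0, 4.0, -1.2], "roll": 0, "grip": 0},
  {"delta_pos": [-0.9, 4.0, -1.1], "roll": 0, "grip": 0},
])

```text
clock: 17.0
position: [0.5246, 0.0065, 0.225]
tcp_rot: [0.005, 0.687, 0.726, 0.001]
contact_force: [1.3, -5.2, 10.8]
width: 0.03
gripper_force: 29.8
```

```bash
python3 -c "
from plan import *
from workcell import env
s=env.state(); print(s['position'],s['contact_force'])
run(s['position'],[.2,-.1,s['contact_force'][2]],.052,.028,n=14,Ft=12.3)"
```

```text
[0.52457874 0.00652434 0.22496713] [ 1.32263254 -5.16344776 10.80032595]
th 0.412 phi -0.166 lever 0.217 |F| 12.6 M0 1.13 dist 0.001
0 d [-0.6  4.1 -1.1] th 0.416 om 0.047 phi -0.138
1 d [-0.6  4.1 -1.1] th 0.421 om 0.046 phi -0.110
2 d [-0.5  4.1 -0.9] th 0.426 om 0.045 phi -0.082
3 d [-0.4  4.1 -0.9] th 0.430 om 0.045 phi -0.054
4 d [-0.3  4.1 -0.9] th 0.434 om 0.044 phi -0.026
5 d [-0.2  4.1 -0.9] th 0.439 om 0.043 phi 0.002
6 d [-0.1  4.1 -0.8] th 0.443 om 0.042 phi 0.030
7 d [-0.   4.1 -0.8] th 0.447 om 0.039 phi 0.058
8 d [ 0.1  4.1 -0.7] th 0.450 om 0.035 phi 0.086
9 d [ 0.2  4.1 -0.6] th 0.453 om 0.031 phi 0.114
10 d [ 0.3  4.1 -0.5] th 0.456 om 0.028 phi 0.142
11 d [ 0.4  4.1 -0.5] th 0.459 om 0.026 phi 0.170
12 d [ 0.5  4.1 -0.4] th 0.461 om 0.023 phi 0.198
13 d [ 0.7  4.1 -0.3] th 0.463 om 0.020 phi 0.226
```

Request:
play_rows([
  {"delta_pos": [-0.7, 4.1, -1.0], "roll": 0, "grip": 0},
  {"delta_pos": [-0.6, 4.1, -1.0], "roll": 0, "grip": 0},
  {"delta_pos": [-0.5, 4.1, -0.9], "roll": 0, "grip": 0},
  {"delta_pos": [-0.4, 4.1, -0.9], "roll": 0, "grip": 0},
])

```text
clock: 17.4
position: [0.5221, 0.0227, 0.221]
tcp_rot: [0.004, 0.687, 0.726, 0.001]
contact_force: [1.4, -5.6, 11.6]
width: 0.0301
gripper_force: 29.8
```

Request:
play_rows([
  {"delta_pos": [-0.3, 4.1, -0.6], "roll": 0, "grip": 0},
  {"delta_pos": [-0.2, 4.1, -0.7], "roll": 0, "grip": 0},
  {"delta_pos": [-0.1, 4.1, -0.7], "roll": 0, "grip": 0},
  {"delta_pos": [0.0, 4.1, -0.6], "roll": 0, "grip": 0},
])

```text
clock: 17.8
position: [0.5213, 0.0392, 0.2183]
tcp_rot: [0.004, 0.687, 0.726, 0.001]
contact_force: [-0.6, -5.0, 11.6]
width: 0.0298
gripper_force: 29.8
```

```bash
python3 -c "
from plan import *
from workcell import env
s=env.state(); print(s['position'],s['contact_force'])
run(s['position'],[.2,-.1,s['contact_force'][2]],.032,.028,n=14,Ft=12.1)"
```

```text
[0.52134112 0.03924598 0.21834615] [-0.56977408 -5.02137913 11.62626028]
th 0.443 phi 0.058 lever 0.217 |F| 13.4 M0 1.43 dist 0.001
0 d [ 0.2  4.1 -0.1] th 0.444 om 0.004 phi 0.086
1 d [ 0.3  4.1 -0. ] th 0.444 om 0.003 phi 0.114
2 d [ 0.4  4.1 -0. ] th 0.444 om 0.002 phi 0.142
3 d [0.5 4.1 0. ] th 0.444 om 0.001 phi 0.170
4 d [0.6 4.1 0. ] th 0.444 om -0.000 phi 0.198
5 d [0.7 4.1 0.1] th 0.444 om -0.001 phi 0.226
6 d [0.8 4.  0.1] th 0.444 om -0.003 phi 0.254
7 d [0.9 4.  0.1] th 0.444 om -0.004 phi 0.282
8 d [1.  4.  0.1] th 0.443 om -0.005 phi 0.310
9 d [1.1 4.  0.1] th 0.443 om -0.006 phi 0.338
10 d [1.2 3.9 0.2] th 0.442 om -0.007 phi 0.366
11 d [1.3 3.9 0.2] th 0.441 om -0.008 phi 0.394
12 d [1.4 3.9 0.2] th 0.440 om -0.009 phi 0.422
13 d [1.5 3.8 0.2] th 0.439 om -0.010 phi 0.450
```

Request:
play_rows([
  {"delta_pos": [0.2, 4.1, -0.2], "roll": 0, "grip": 0},
  {"delta_pos": [0.3, 4.1, -0.2], "roll": 0, "grip": 0},
  {"delta_pos": [0.4, 4.1, -0.1], "roll": 0, "grip": 0},
  {"delta_pos": [0.5, 4.1, -0.1], "roll": 0, "grip": 0},
])

```text
clock: 18.2
position: [0.5223, 0.0559, 0.2174]
tcp_rot: [0.004, 0.687, 0.726, 0.0]
contact_force: [-0.7, -4.6, 11.4]
width: 0.0295
gripper_force: 29.8
```

Request:
play_rows([
  {"delta_pos": [0.6, 4.1, 0.0], "roll": 0, "grip": 0},
  {"delta_pos": [0.7, 4.1, 0.1], "roll": 0, "grip": 0},
  {"delta_pos": [0.8, 4.0, 0.1], "roll": 0, "grip": 0},
  {"delta_pos": [0.9, 4.0, 0.1], "roll": 0, "grip": 0},
])

```text
clock: 18.6
position: [0.5249, 0.0722, 0.2174]
tcp_rot: [0.003, 0.687, 0.726, 0.0]
contact_force: [-1.1, -5.0, 10.1]
width: 0.0301
gripper_force: 29.8
```

```bash
python3 -c "
from plan import *
from workcell import env
s=env.state(); print(s['position'],s['contact_force'])
run(s['position'],[.2,-.1,s['contact_force'][2]],-.003,.028,n=16,Ft=12.1)"
```

```text
[0.52494622 0.07221261 0.21744714] [-1.0533936  -5.00594916 10.07899392]
th 0.449 phi 0.284 lever 0.207 |F| 11.8 M0 1.31 dist 0.001
0 d [ 1.2  3.9 -0. ] th 0.449 om 0.003 phi 0.312
1 d [1.2 3.9 0. ] th 0.449 om 0.001 phi 0.340
2 d [1.3 3.9 0.1] th 0.449 om -0.001 phi 0.368
3 d [1.4 3.9 0.1] th 0.449 om -0.003 phi 0.396
4 d [1.5 3.8 0.1] th 0.448 om -0.005 phi 0.424
5 d [1.6 3.8 0.2] th 0.448 om -0.007 phi 0.452
6 d [1.6 3.8 0.2] th 0.447 om -0.008 phi 0.480
7 d [1.7 3.7 0.2] th 0.446 om -0.010 phi 0.508
8 d [1.8 3.7 0.3] th 0.445 om -0.012 phi 0.536
9 d [1.9 3.6 0.3] th 0.443 om -0.013 phi 0.564
10 d [2.  3.6 0.3] th 0.442 om -0.015 phi 0.592
11 d [2.1 3.5 0.3] th 0.440 om -0.016 phi 0.620
12 d [2.2 3.4 0.3] th 0.439 om -0.017 phi 0.648
13 d [2.3 3.4 0.3] th 0.437 om -0.018 phi 0.676
14 d [2.4 3.3 0.4] th 0.435 om -0.019 phi 0.704
15 d [2.5 3.2 0.4] th 0.433 om -0.021 phi 0.732
```

Request:
play_rows([
  {"delta_pos": [1.0, 4.0, -0.1], "roll": 0, "grip": 0},
  {"delta_pos": [1.2, 3.9, 0.0], "roll": 0, "grip": 0},
  {"delta_pos": [1.3, 3.9, 0.0], "roll": 0, "grip": 0},
  {"delta_pos": [1.4, 3.9, 0.1], "roll": 0, "grip": 0},
])

```text
clock: 19.0
position: [0.5296, 0.0879, 0.2174]
tcp_rot: [0.003, 0.687, 0.726, 0.0]
contact_force: [-2.5, -4.1, 11.1]
width: 0.0299
gripper_force: 29.8
```

Request:
play_rows([
  {"delta_pos": [1.5, 3.8, 0.1], "roll": 0, "grip": 0},
  {"delta_pos": [1.6, 3.8, 0.1], "roll": 0, "grip": 0},
  {"delta_pos": [1.6, 3.8, 0.2], "roll": 0, "grip": 0},
  {"delta_pos": [1.7, 3.7, 0.2], "roll": 0, "grip": 0},
])

```text
clock: 19.4
position: [0.5358, 0.1032, 0.2179]
tcp_rot: [0.003, 0.687, 0.726, -0.0]
contact_force: [-3.3, -4.5, 11.1]
width: 0.0299
gripper_force: 29.8
```

```bash
python3 -c "
from plan import *
from workcell import env
s=env.state(); print(s['position'],s['contact_force'])
run(s['position'],[.2,-.1,s['contact_force'][2]],-.008,.028,n=16,Ft=12.1)"
```

```text
[0.53581074 0.10320547 0.21794076] [-3.3247349  -4.50193099 11.06585877]
th 0.449 phi 0.507 lever 0.193 |F| 12.8 M0 1.39 dist 0.001
0 d [2.  3.6 0.4] th 0.446 om -0.022 phi 0.535
1 d [2.1 3.6 0.5] th 0.444 om -0.023 phi 0.563
2 d [2.1 3.5 0.5] th 0.442 om -0.023 phi 0.591
3 d [2.2 3.5 0.5] th 0.440 om -0.024 phi 0.619
4 d [2.3 3.4 0.4] th 0.437 om -0.024 phi 0.647
5 d [2.4 3.4 0.4] th 0.435 om -0.025 phi 0.675
6 d [2.4 3.3 0.4] th 0.432 om -0.026 phi 0.703
7 d [2.5 3.2 0.5] th 0.429 om -0.028 phi 0.731
8 d [2.6 3.2 0.5] th 0.426 om -0.031 phi 0.759
9 d [2.7 3.1 0.5] th 0.423 om -0.033 phi 0.787
10 d [2.8 3.  0.6] th 0.419 om -0.036 phi 0.815
11 d [2.9 2.9 0.8] th 0.415 om -0.039 phi 0.843
12 d [3.  2.9 0.8] th 0.411 om -0.041 phi 0.871
13 d [3.  2.8 0.8] th 0.407 om -0.044 phi 0.899
14 d [3.1 2.7 0.8] th 0.402 om -0.047 phi 0.927
15 d [3.2 2.6 0.8] th 0.398 om -0.046 phi 0.955
```

Request:
play_rows([
  {"delta_pos": [1.9, 3.7, 0.4], "roll": 0, "grip": 0},
  {"delta_pos": [2.0, 3.6, 0.4], "roll": 0, "grip": 0},
  {"delta_pos": [2.1, 3.5, 0.4], "roll": 0, "grip": 0},
  {"delta_pos": [2.2, 3.5, 0.4], "roll": 0, "grip": 0},
])

```text
clock: 19.8
position: [0.5437, 0.1177, 0.2194]
tcp_rot: [0.002, 0.687, 0.726, -0.0]
contact_force: [-3.7, -4.6, 9.9]
width: 0.0301
gripper_force: 29.8
```

Request:
play_rows([
  {"delta_pos": [2.3, 3.4, 0.4], "roll": 0, "grip": 0},
  {"delta_pos": [2.4, 3.4, 0.4], "roll": 0, "grip": 0},
  {"delta_pos": [2.4, 3.3, 0.4], "roll": 0, "grip": 0},
])

```text
clock: 20.1
position: [0.5507, 0.128, 0.2206]
tcp_rot: [0.002, 0.687, 0.727, -0.0]
contact_force: [-2.7, -4.4, 10.7]
width: 0.0303
gripper_force: 29.8
```

```bash
python3 -c "
from plan import *
from workcell import env
s=env.state(); print(s['position'],s['contact_force'])
run(s['position'],[.2,-.1,s['contact_force'][2]],-.02,.028,n=9,Ft=12.1)"
```

```text
[0.55068897 0.12796227 0.22061564] [-2.701807   -4.43452799 10.73255926]
th 0.435 phi 0.704 lever 0.185 |F| 12.5 M0 1.37 dist 0.001
0 d [2.7 3.1 0.5] th 0.432 om -0.027 phi 0.732
1 d [2.7 3.1 0.5] th 0.429 om -0.030 phi 0.760
2 d [2.8 3.  0.5] th 0.426 om -0.032 phi 0.788
3 d [2.9 3.  0.5] th 0.423 om -0.035 phi 0.816
4 d [2.9 2.9 0.6] th 0.419 om -0.038 phi 0.844
5 d [3.  2.8 0.8] th 0.415 om -0.040 phi 0.872
6 d [3.1 2.8 0.8] th 0.411 om -0.043 phi 0.900
7 d [3.1 2.7 0.8] th 0.406 om -0.046 phi 0.928
8 d [3.2 2.6 0.9] th 0.401 om -0.048 phi 0.956
```

Request:
play_rows([
  {"delta_pos": [2.6, 3.2, 0.5], "roll": 0, "grip": 0},
  {"delta_pos": [2.7, 3.1, 0.5], "roll": 0, "grip": 0},
  {"delta_pos": [2.8, 3.0, 0.5], "roll": 0, "grip": 0},
  {"delta_pos": [2.9, 3.0, 0.5], "roll": 0, "grip": 0},
])

```text
clock: 20.5
position: [0.5615, 0.1405, 0.2226]
tcp_rot: [0.002, 0.687, 0.727, -0.0]
contact_force: [-3.4, -2.5, 10.9]
width: 0.0301
gripper_force: 29.8
```

Request:
play_rows([
  {"delta_pos": [2.9, 2.9, 0.6], "roll": 0, "grip": 0},
  {"delta_pos": [3.0, 2.8, 0.7], "roll": 0, "grip": 0},
  {"delta_pos": [3.1, 2.8, 0.7], "roll": 0, "grip": 0},
  {"delta_pos": [2.6, 2.3, 0.7], "roll": 0, "grip": 0},
])

```text
clock: 20.9
position: [0.5728, 0.1519, 0.2251]
tcp_rot: [0.001, 0.687, 0.727, -0.0]
contact_force: [-2.6, -2.9, 9.5]
width: 0.0302
gripper_force: 29.9
```

```bash
python3 -c "
from plan import *
from workcell import env
s=env.state(); print(s['position'],s['contact_force'])
run(s['position'],[.2,-.1,s['contact_force'][2]],-.04,0,n=9,Ft=13.3)"
```

```text
[0.57283241 0.15186377 0.22508311] [-2.59712049 -2.94800687  9.49304463]
th 0.409 phi 0.925 lever 0.161 |F| 11.2 M0 1.15 dist 0.001
0 d [ 0.2 -0.3  0.1] th 0.408 om -0.007 phi 0.925
1 d [ 0.2 -0.2  0.1] th 0.408 om -0.007 phi 0.925
2 d [ 0.1 -0.1  0.1] th 0.407 om -0.007 phi 0.925
3 d [ 0.1 -0.1  0.1] th 0.406 om -0.006 phi 0.925
4 d [ 0.1 -0.1  0.1] th 0.406 om -0.006 phi 0.925
5 d [ 0.  -0.   0.1] th 0.405 om -0.006 phi 0.925
6 d [ 0.  -0.   0.1] th 0.404 om -0.006 phi 0.925
7 d [ 0.  -0.   0.1] th 0.404 om -0.005 phi 0.925
8 d [ 0.  -0.   0.1] th 0.403 om -0.005 phi 0.925
```

Request:
play_rows([
  {"delta_pos": [1.0, 0.8, -0.2], "roll": 0, "grip": 0},
  {"delta_pos": [0, 0, 0], "roll": 0, "grip": 0},
  {"delta_pos": [0, 0, 0.1], "roll": 0, "grip": 0},
])

```text
clock: 21.2
position: [0.5739, 0.1528, 0.2254]
tcp_rot: [0.001, 0.687, 0.727, 0.0]
contact_force: [-3.0, -2.5, 11.9]
width: 0.0296
gripper_force: 29.9
```

Request:
play_rows([
  {"delta_pos": [0, 0, 0.2], "roll": 0, "grip": 0},
  {"delta_pos": [0, 0, 0.2], "roll": 0, "grip": 0},
  {"delta_pos": [0, 0, 0.2], "roll": 0, "grip": 0},
  {"delta_pos": [0, 0, 0.1], "roll": 0, "grip": 0},
  {"delta_pos": [0, 0, 0.1], "roll": 0, "grip": 0},
  {"delta_pos": [0, 0, 0.1], "roll": 0, "grip": 0},
])

```text
clock: 21.8
position: [0.5739, 0.1528, 0.2264]
tcp_rot: [0.002, 0.687, 0.727, 0.0]
contact_force: [-3.8, -2.7, 11.6]
width: 0.0299
gripper_force: 29.9
```

Request:
play_rows([
  {"delta_pos": [0, 0, 0.1], "roll": 0, "grip": 0},
  {"delta_pos": [0, 0, 0.1], "roll": 0, "grip": 0},
  {"delta_pos": [0, 0, 0.1], "roll": 0, "grip": 0},
  {"delta_pos": [0, 0, 0.1], "roll": 0, "grip": 0},
  {"delta_pos": [0, 0, 0.1], "roll": 0, "grip": 0},
  {"delta_pos": [0, 0, 0.1], "roll": 0, "grip": 0},
])

```text
clock: 22.4
position: [0.5739, 0.1528, 0.227]
tcp_rot: [0.002, 0.687, 0.727, 0.0]
contact_force: [-3.1, -3.0, 11.2]
width: 0.0299
gripper_force: 29.9
```

Request:
play_rows([
  {"delta_pos": [0, 0, 0.1], "roll": 0, "grip": 0},
  {"delta_pos": [0, 0, 0.1], "roll": 0, "grip": 0},
  {"delta_pos": [0, 0, 0.1], "roll": 0, "grip": 0},
  {"delta_pos": [0, 0, 0], "roll": 0, "grip": 0},
  {"delta_pos": [0, 0, 0.1], "roll": 0, "grip": 0},
  {"delta_pos": [0, 0, 0.1], "roll": 0, "grip": 0},
])

```text
clock: 23.0
position: [0.574, 0.1528, 0.2275]
tcp_rot: [0.002, 0.687, 0.727, 0.0]
contact_force: [-3.2, -2.1, 10.6]
width: 0.0303
gripper_force: 29.9
```

Request:
play_rows([
  {"delta_pos": [0, 0, 10], "roll": 0, "grip": 0},
  {"delta_pos": [0, 0, 25], "roll": 0, "grip": 0},
  {"delta_pos": [0, 0, 40], "roll": 0, "grip": 0},
  {"delta_pos": [0, 0, 45], "roll": 0, "grip": 0},
  {"delta_pos": [0, 0, 45], "roll": 0, "grip": 0},
  {"delta_pos": [0, 0, 30], "roll": 0, "grip": 0},
  {"delta_pos": [0, 0, 10], "roll": 0, "grip": 0},
  {"delta_pos": [0, 0, 0], "roll": 0, "grip": 0},
])

```text
clock: 23.8
position: [0.5736, 0.154, 0.4304]
tcp_rot: [0.0, 0.686, 0.727, 0.001]
contact_force: [-0.3, 0.6, -2.6]
width: 0.0301
gripper_force: 29.8
```

Request:
play_rows([
  {"delta_pos": [0, 0, 0], "roll": 0, "grip": 0},
  {"delta_pos": [0, 0, 0], "roll": 0, "grip": 0},
  {"delta_pos": [0, 0, 0], "roll": 0, "grip": 0},
  {"delta_pos": [0, 0, 0], "roll": 0, "grip": 0},
  {"delta_pos": [0, 0, 0], "roll": 0, "grip": 0},
  {"delta_pos": [0, 0, 0], "roll": 0, "grip": 0},
  {"delta_pos": [0, 0, 0], "roll": 0, "grip": 0},
  {"delta_pos": [0, 0, 0], "roll": 0, "grip": 0},
])

```text
clock: 24.6
position: [0.5733, 0.1535, 0.4297]
tcp_rot: [0.0, 0.687, 0.727, 0.0]
contact_force: [-0.3, -0.1, -2.8]
width: 0.03
gripper_force: 29.8
```

Request:
play_rows([
  {"delta_pos": [0, 0, 0], "roll": 0, "grip": 0},
  {"delta_pos": [0, 0, 0], "roll": 0, "grip": 0},
  {"delta_pos": [0, 0, 0], "roll": 0, "grip": 0},
  {"delta_pos": [0, 0, 0], "roll": 0, "grip": 0},
  {"delta_pos": [0, 0, 0], "roll": 0, "grip": 0},
  {"delta_pos": [0, 0, 0], "roll": 0, "grip": 0},
  {"delta_pos": [0, 0, 0], "roll": 0, "grip": 0},
  {"delta_pos": [0, 0, 0], "roll": 0, "grip": 0},
])

```text
clock: 25.4
position: [0.5733, 0.1535, 0.4297]
tcp_rot: [0.0, 0.687, 0.727, 0.0]
contact_force: [1.1, 0.5, -1.3]
width: 0.0294
gripper_force: 29.8
```

Request:
play_rows([
  {"delta_pos": [0, 0, 0], "roll": 0, "grip": 0},
  {"delta_pos": [0, 0, 0], "roll": 0, "grip": 0},
  {"delta_pos": [0, 0, 0], "roll": 0, "grip": 0},
  {"delta_pos": [0, 0, 0], "roll": 0, "grip": 0},
  {"delta_pos": [0, 0, 0], "roll": 0, "grip": 0},
  {"delta_pos": [0, 0, 0], "roll": 0, "grip": 0},
  {"delta_pos": [0, 0, 0], "roll": 0, "grip": 0},
  {"delta_pos": [0, 0, 0], "roll": 0, "grip": 0},
])

```text
clock: 26.2
position: [0.5733, 0.1535, 0.4296]
tcp_rot: [0.0, 0.687, 0.727, 0.0]
contact_force: [0.4, -0.4, -1.8]
width: 0.0301
gripper_force: 29.8
```

Run:
```python
from h import *
s=env.state(); print(s['position'],s['tcp_rot'],s['contact_force'],s['gripper_force'],s['width'])
c=shot('top','t2'); d=shot('side','s2')
a=d['img'][100:320,150:450,::-1]; cv2.imwrite('pics/s2c.png',np.clip(cv2.resize(a,(750,550)).astype(int)*3//2,0,255).astype(np.uint8))
P=cloud(c)[c['depth']>0]; A=[.7416,.0432,.0566]
q=P[:,:2]-A[:2]; co,si=np.cos(A[2]),np.sin(A[2]); x=q[:,0]*co+q[:,1]*si; y=-q[:,0]*si+q[:,1]*co
m=(abs(y)<.05)&(x<-.18)&(x>-.205)&(P[:,2]>.15)&(P[:,2]<.3); print('shelf angle',.42-np.median(np.arctan2(P[m,2]-.18,-x[m])))
```

```text
[0.57328841 0.15352    0.42964252] [4.86893435e-05 6.86534516e-01 7.27097212e-01 3.84504865e-06] [ 0.43548107 -0.40735672 -1.80022372] 29.832866499200463 0.030107398350509327
shelf angle 0.000725522436429149
```

View pics/s2c.png

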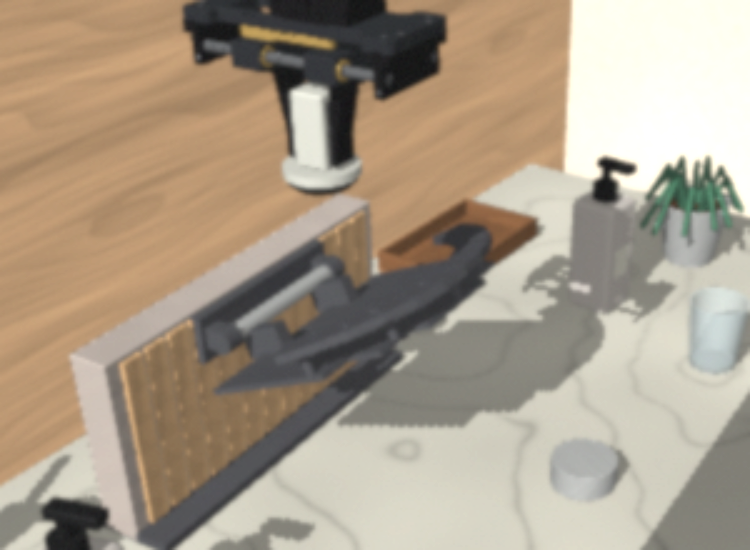

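The shelf is back up (angle about 0), and the wiper, at (322,140) in the crop, is held upright and clear. Handing in.

```bash
python3 -c "
from workcell import sign_off
print(sign_off())"
```

```text
the job is handed in; nothing more can be done
None
```

The job is handed in (the sign-off gave no verdict): the rim was pressed and wiped right to left at about 12–15 N measured from first full pressure onward, the shelf is back up at about 0 rad, and the wiper is held upright and still, its pad about 0.39 m above the counter.

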